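Scrub the slip jar and put it to dry

TASK

Take the long brush from its stand and scrub out the open white stoneware jar without a handle: three times down to its bottom and each time up again by more than half the jar's height. Then hang the brush back in the fork of its stand by its collar, and slide the jar along the bench, upright and without lifting it, until it stands wholly inside the three-sided drying bay. Leave everything else where it is.

Things in the scene. Friction and masses are not known exactly. Their poses are not given: they have to be found in the camera images.
- brush: Long jar brush, 195 mm; origin at its tip (centre of the bristle end), z up along it: bristle head 44 mm across from 0 to 70 mm, steel stem 10 mm across to 125, round wooden collar 38 mm across from 125 to 131, round wooden handle 23 mm across from 131 to 195 mm. About 90 g. It hangs in the stand by its collar, tip down.
- brush_grip (a point): point on the brush's axis in the middle of its handle, 168 mm above the tip: the place to grip
- brush_collar (a point): centre of the underside of the brush's collar, 125 mm above the tip
- stand: Fixed steel brush stand: round foot 110 mm across, 12 mm thick (origin under its centre), post at its +x side, and on top a level two-pronged fork over the foot, open to the stand's -x. Slot 18 mm wide along x, closed at x = +12 mm, mouth at x = -32 mm; prongs 12 mm wide, 10 mm thick, tops at 150 mm. The brush is lifted a little and drawn out through the mouth.
- stand_seat (a point): point in the slot at the height of the prongs' tops (150 mm), over the centre of the foot: the collar's underside hangs here. Axes as the stand
- jar: Open straight-sided white stoneware jar with no handle, loose on the bench, 76 mm across outside, 68 mm inside, 90 mm high, floor 6 mm thick, about 300 g; origin at the centre of its underside, z up
- jar_rim (a point): centre of the jar's mouth, 90 mm above the bench
- bay: Drying bay, fixed to the bench: three-sided low wooden fence around a black mat flush with the bench, open towards the bay's own -x (roughly towards the robot). Inside 130 mm wide (y) and 130 mm deep (x, from -65 at the open side to +65 mm at the back fence); fence 30 mm high, 12 mm thick. Origin on the bench at the centre of the mat.
- bowl: Bystander, to be left alone: small terracotta bowl, 110 mm across, 50 mm high; origin at the centre of its underside
- mug: Bystander, to be left alone: white mug with a handle, 80 mm across, 90 mm high; origin at the centre of its underside
- flask: Bystander, to be left alone: closed white plastic bottle, 50 mm across, 85 mm high; origin at the centre of its underside
- sponge: Bystander, to be left alone: yellow sponge block, 110 x 70 x 35 mm; origin at the centre of its underside
- rib: Bystander, to be left alone: flat wooden potter's rib, 110 x 50 x 8 mm; origin at the centre of its underside
Things that resemble listed ones, but are neither listed nor needed, are in the scene too. What is meant by the brush is not yellow, and is the larger of those in its own colour.

How it is judged:
By the outcome, as a careful person would: the job done as asked, in the order asked, and still so for the second after the job is handed in, with the robot touching nothing.
It also fails if it takes over 64 s, if anything falls off the work surface, if the arm or the gripper's body presses on something with over 40 N, if the wrist force passes 120 N, or if a joint passes its speed limit or range.

ROBOT

A 6-joint arm with a two-finger parallel gripper is mounted at the origin on the work surface. World frame = base frame: x ahead of the robot, y to its left, z up, the work surface at z = 0. Lengths are in m, angles in rad, forces in N, time in s.
With the tool pointing down it reaches from about 0.325 to 0.85 m from the base axis. Payload 15.5 kg.
Tool frame: the origin (TCP) lies between the finger pads; the fingertips stand 17 mm ahead of it and the grasp point (between the pads) lies 2 mm behind it (env.nose_length is the distance from the TCP to the fingertips, in m); z points along the fingers, y is the line along which they close (so a half turn about z gives the same grasp; the last joint's range is limited). The gripper opens to 91 mm and grips with 3 to 60 N. Pads are 32 mm wide; open, the fingers measure 118 mm over their backs; the gripper's body (76 mm by 178 mm) begins 60 mm behind the grasp point.
Start: joints at [1.06, 0.494, 1.345, -0, 1.302, -0.096], TCP at [0.252, 0.572, 0.231] pointing down, gripper open.
Joint ranges: [-2.91, 2.91], [-0.82, 2.16], [0.22, 2.67], [-1.22, 4.37], [0.12, 2.79], [-3.08, 3.08]. Speed limits (rad/s): [1.89, 1.89, 2.57, 3.01, 3.01, 3.01].

INTERFACE

Orientations are given as a unit quaternion [x, y, z, w].
In Python, from plant import readout, imaging, env gives the robot as it stands. The module is installed in compiled form; this text tells all that it offers.
- The arm moves only by the shell command python3 -m crank 'ROWS'. ROWS is JSON, a list of rows, each an object of numbers: "dx", "dy", "dz": the shift along the world's x, y, z normalised to -1 to 1, where 1 is 0.8 m; "rx", "ry", "rz": the turn, a rotation vector about the world's x, y, z normalised to -1 to 1, where 1 is 180 degrees; "gripper": the opening, from -1 (shut) to 1 (fully open). In form: [{"dx": .., "dy": .., "dz": .., "rx": .., "ry": .., "rz": .., "gripper": ..}, ...]. A call has 1 to 5 rows; each row is the pose to reach, as a shift and turn from the pose commanded when the call began, turning the shorter way round; what a row does not reach only later rows make up. A row lasts 1/10 s, in which the tool goes at most 50 mm and 8.59 degrees, less where a joint would pass 70% of its speed; a pose out of reach is approached as far as the arm can. A call with a number of a shift or a turn outside -1 to 1 is refused whole. A call with a gripper value outside its range is refused whole. The fingers move at their own pace and stop on an object; the grip force is fixed at half the most. Time passes only in rows, so rows that repeat a pose let the fingers close. It gives the time, the measured TCP pose, the force, the opening and the grip force at its end, in the units of the state.
- readout.read_state(): the state, without advancing time (a new reading comes with each control period).
- imaging.camera(name): name is "scene" or "top"; returns a dict with "color" (420x560x3 uint8, blue, green, red), "fovy" (degrees; the focal length in pixels is half the picture's height over the tangent of half this angle, whatever the lens; pixels are square), "cx", "cy" (the principal point, pixels), "k1" (the pictures are not rectified: a ray, as slopes to the right and down, at radius r is drawn at 1 + k1 r^2 times it, then the intrinsics apply), "extrinsics" (4x4, takes a point from camera to world coordinates). Camera axes: x right, y up, looking along -z (the intrinsics and any distortion apply to the point x, -y, -z); pixel columns grow to the right and rows downward; lengths in m; the calibration is good to about 2 mm. A picture is of the moment at which its call begins. There is no depth.
- env.sign_off(): hands the job in; it is judged then, once.
Trained networks look in a picture, given as the dict that the camera call returned (one of the last four; its "shot" number tells which), for a name from the list of things; names that differ only in an ending like _2 or _b are one class to them, and where a whole thing is asked for, a point or a joint stands for the part that bears it (a point fixed in the world has none). Each returns a list of dicts, best first, with "score" (0 to 1); they miss things now and then, are a little off and sometimes report something else, mostly with a low value. They report only what shows in the picture. A call takes as long as a camera call. They do not tell look-alikes from the thing itself.
- imaging.recognise(picture, query): "location" ([column, row] in pixels, amid what is visible of it).
- imaging.mark_of(picture, query): "location" ([column, row] in pixels: a listed point, or the origin of a listed thing).
The state is a dict: "clock": time; "joint_pos": joint angles; "joint_vel": joint speeds; "joint_torque": joint torques, N m; "ee_pos": TCP position; "tcp_rot": TCP orientation; "contact_force": force on the tool from outside, world axes, zero at the start; "torque": the same for the moment, N m; "finger_gap": finger opening in m; "grip_force": force on a finger pad.
Only numpy, scipy, OpenCV 4.12 (cv2) and the standard library are available. Lean on these libraries where they do the work, as an engineer would, in place of code of your own. Each camera call takes 0.05 s, during which the arm holds its last target. There are 200 camera calls.

## Working session

There is one attempt and no reset: what is moved stays moved. The work goes in short steps, Python scripts to look and compute and a shell command to move; the robot and the scene stay as the last step left them, time stands still between calls to the robot, and variables do not carry over. Pictures are saved under pics/ and viewed, at most 10 in all, crops included, and the job is handed in when it is done.

```bash
mkdir -p pics
cat > h.py <<'E'
import numpy as np, cv2
from plant import readout, imaging, env
def K(p):
    h,w=p["color"].shape[:2]; f=h/2/np.tan(np.radians(p["fovy"])/2)
    return np.array([[f,0,p["cx"]],[0,f,p["cy"]],[0,0,1]])
def ray(p,uv):
    q=cv2.undistortPoints(np.array([[uv]],float),K(p),np.array([p["k1"],0,0,0,0.]))[0,0]
    E=np.array(p["extrinsics"]); d=E[:3,:3]@np.array([q[0],-q[1],-1]); return E[:3,3],d/np.linalg.norm(d)
def onz(p,uv,z):
    o,d=ray(p,uv); return o+d*(z-o[2])/d[2]
def tri(p1,u1,p2,u2):
    a,d=ray(p1,u1); b,e=ray(p2,u2)
    s=np.linalg.lstsq(np.c_[d,-e],b-a,rcond=None)[0]
    x,y=a+d*s[0],b+e*s[1]; return (x+y)/2,np.linalg.norm(x-y)
def proj(p,X):
    E=np.array(p["extrinsics"]); c=np.linalg.inv(E)@np.r_[X,1]; r=np.array([c[0],-c[1],-c[2]])
    return cv2.projectPoints(r.reshape(1,1,3),np.zeros(3),np.zeros(3),K(p),np.array([p["k1"],0,0,0,0.]))[0].ravel()
E
python3 - <<'E'
from h import *
np.set_printoptions(precision=3,suppress=True)
s=imaging.camera("scene");t=imaging.camera("top")
cv2.imwrite("pics/s0.png",s["color"]);cv2.imwrite("pics/t0.png",t["color"])
for n in "brush_grip brush_collar stand stand_seat jar_rim jar bay bowl mug flask sponge rib".split():
    for p,l in((s,"s"),(t,"t")):
        print(n,l,[(np.round(r["location"]).tolist(),round(r["score"],2)) for r in imaging.mark_of(p,n)][:5])
print(readout.read_state())
for p in(s,t):print(np.array(p["extrinsics"]),p["fovy"],p["k1"])
E
```

```text
brush_grip s [([399.0, 186.0], 0.95), ([346.0, 210.0], 0.89), ([392.0, 199.0], 0.62), ([400.0, 240.0], 0.58)]
brush_grip t [([169.0, 190.0], 0.61), ([174.0, 154.0], 0.57), ([217.0, 195.0], 0.44)]
brush_collar s [([390.0, 199.0], 0.79), ([396.0, 248.0], 0.56)]
brush_collar t [([170.0, 192.0], 0.77), ([178.0, 154.0], 0.66), ([218.0, 196.0], 0.56)]
stand s [([261.0, 232.0], 0.61), ([387.0, 251.0], 0.58), ([392.0, 203.0], 0.25)]
stand t [([180.0, 200.0], 0.71), ([224.0, 268.0], 0.19)]
stand_seat s [([391.0, 202.0], 0.95)]
stand_seat t [([170.0, 193.0], 0.9)]
jar_rim s []
jar_rim t [([300.0, 216.0], 0.7), ([404.0, 236.0], 0.45)]
jar s [([262.0, 229.0], 0.7), ([389.0, 202.0], 0.25)]
jar t [([299.0, 222.0], 0.85)]
bay s [([261.0, 271.0], 0.69)]
bay t [([298.0, 168.0], 0.9)]
bowl s [([157.0, 223.0], 0.87)]
bowl t [([402.0, 236.0], 0.68)]
mug s [([138.0, 272.0], 0.85)]
mug t [([411.0, 163.0], 0.96), ([298.0, 221.0], 0.4), ([301.0, 219.0], 0.28)]
flask s [([338.0, 285.0], 0.63)]
flask t [([231.0, 146.0], 0.81), ([170.0, 192.0], 0.26)]
sponge s [([427.0, 214.0], 0.63)]
sponge t [([130.0, 249.0]
[... 170 characters left out ...]
rray([ 0.   , -0.001, -0.   ,  0.001,  0.001,  0.001]), 'joint_torque': array([  0.005, -87.867, -38.227,   0.071,   0.044,  -0.   ]), 'ee_pos': array([0.252, 0.572, 0.231]), 'tcp_rot': array([ 0.206,  0.978, -0.   , -0.   ]), 'contact_force': array([ 0.566,  0.242, -0.456]), 'torque': array([-0.032,  0.019,  0.043]), 'grip_force': 0.0, 'finger_gap': 0.09142559128472402}
[[ 0.014 -0.586  0.81   1.67 ]
 [ 1.     0.008 -0.011 -0.006]
 [-0.     0.811  0.586  0.947]
 [ 0.     0.     0.     1.   ]] 42.5598690874377 -0.10447758975908511
[[-0.027  0.989 -0.143  0.327]
 [-1.    -0.026  0.009  0.018]
 [ 0.005  0.143  0.99   1.454]
 [ 0.     0.     0.     1.   ]] 44.57302180625323 0.054895273606998043
```

View pics/s0.png

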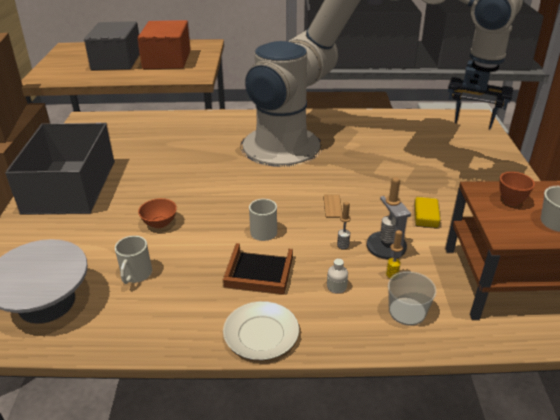

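View pics/t0.png

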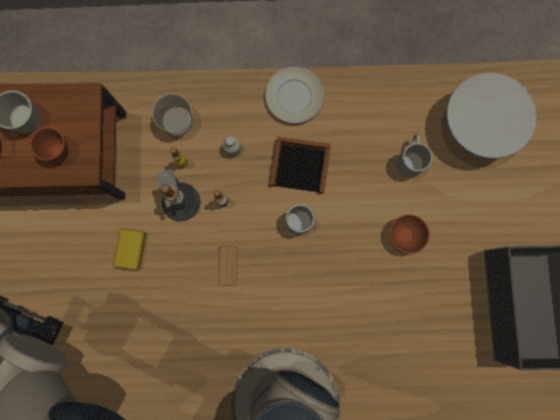

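The scene shows the stand with the large brush at scene (394,215)/top (172,195). The small brush is at scene (345,225) and the yellow one at (396,255). The jar is at scene (263,220)/top (300,219) and the bay at scene (260,268)/top (300,165).

Run:
```python
from h import *
np.set_printoptions(precision=3,suppress=True)
s=imaging.camera("scene");t=imaging.camera("top")
a=cv2.resize(s["color"][165:265,330:450],None,fx=6,fy=6,interpolation=cv2.INTER_CUBIC);cv2.imwrite("pics/s1.png",a[:600])
b=t["color"][130:230,150:260];cv2.imwrite("pics/t1.png",cv2.resize(b,None,fx=6,fy=6,interpolation=cv2.INTER_CUBIC))
c=cv2.resize(t["color"][130:240,260:340],None,fx=5,fy=5,interpolation=cv2.INTER_CUBIC)
d=cv2.resize(s["color"][190:300,218:298],None,fx=5,fy=5,interpolation=cv2.INTER_CUBIC)
cv2.imwrite("pics/j1.png",np.hstack([c,d]))
def g(n,p,i=0):
    return imaging.mark_of(p,n)[i]["location"]
for n in ["brush_grip","brush_collar","stand_seat","jar","bay","stand"]:
  for i,u in enumerate(imaging.mark_of(s,n)[:4]):
    for j,v in enumerate(imaging.mark_of(t,n)[:3]):
      X,e=tri(s,u["location"],t,v["location"])
      if e<.012: print(n,i,j,X,round(e,4))
for u in imaging.mark_of(t,"jar_rim")[:2]: print("rim",onz(t,u["location"],.09))
```

```text
brush_grip 0 0 [0.586 0.31  0.048] 0.0017
brush_grip 0 1 [0.675 0.28  0.121] 0.0091
brush_grip 1 0 [0.559 0.284 0.196] 0.011
brush_grip 2 2 [0.55  0.167 0.117] 0.0064
brush_collar 0 1 [0.555 0.169 0.082] 0.0053
brush_collar 1 0 [0.559 0.282 0.152] 0.0054
brush_collar 1 2 [0.641 0.257 0.21 ] 0.0041
brush_collar 2 2 [0.671 0.276 0.09 ] 0.0033
stand_seat 0 0 [0.559 0.28  0.148] 0.0018
jar 0 0 [ 0.5   -0.057  0.009] 0.0019
rim [ 0.492 -0.049  0.09 ]
```

View pics/s1.png

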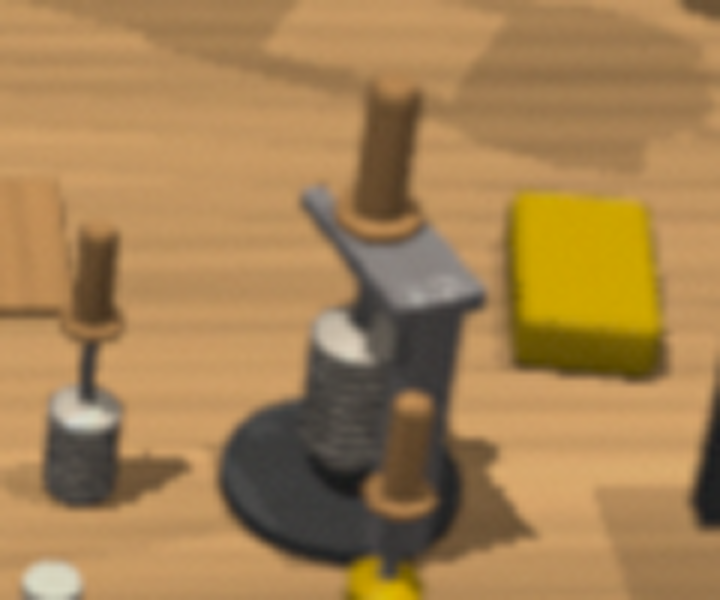

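View pics/t1.png

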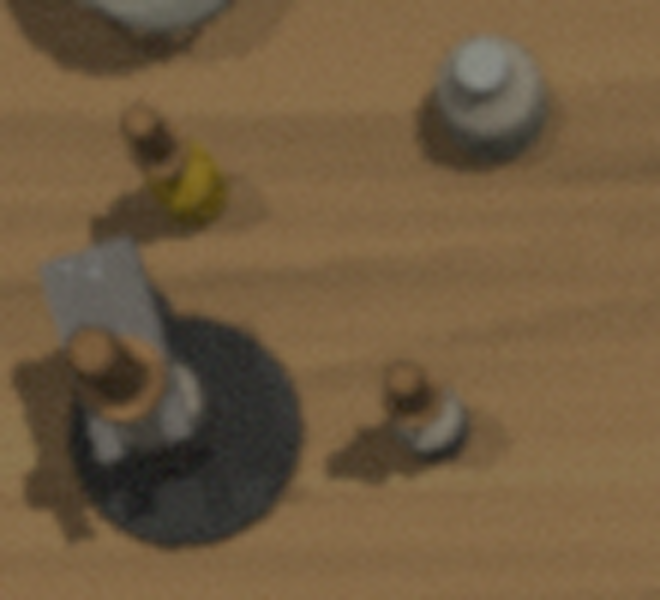

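View pics/j1.png

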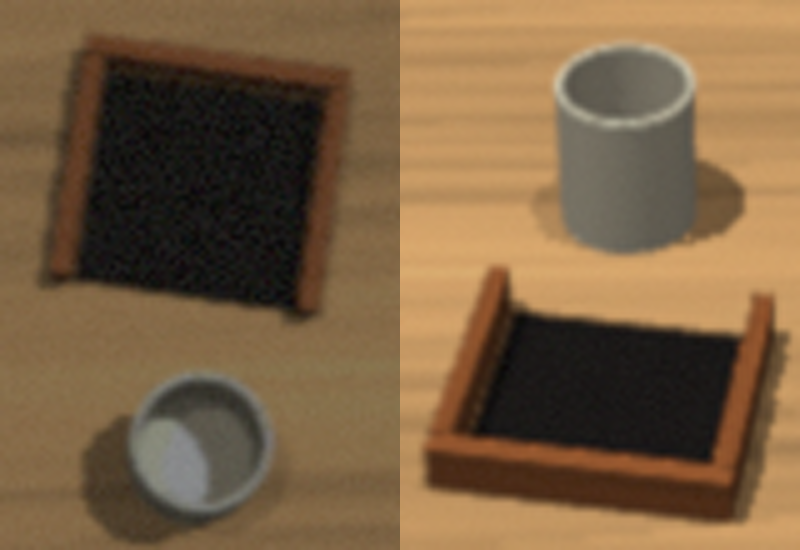

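The crops show the fork with its closed end towards (+x,+y) and its mouth towards the robot. The big brush's handle top is at scene crop (395,85) and top crop (93,345). The jar rim centre is at (200,445) in the left panel and (625,85) in the right, and the bay's opening faces the jar.

Run:
```python
from h import *
np.set_printoptions(precision=3,suppress=True)
s=imaging.camera("scene");t=imaging.camera("top")
S=lambda u,v:((u+.5)/6-.5+330,(v+.5)/6-.5+165)
T=lambda u,v:((u+.5)/6-.5+150,(v+.5)/6-.5+130)
JT=lambda u,v:((u+.5)/5-.5+260,(v+.5)/5-.5+130)
JS=lambda u,v:((u-400+.5)/5-.5+218,(v+.5)/5-.5+190)
print("handle top",tri(s,S(396,87),t,T(93,347)))
print("back R",tri(s,S(484,297),t,T(45,268)), onz(s,S(484,297),.15),onz(t,T(45,268),.15))
print("back L",tri(s,S(400,306),t,T(130,238)), onz(s,S(400,306),.15),onz(t,T(130,238),.15))
print("mouth", onz(s,S(313,188),.15),onz(t,T(190,433),.15),onz(t,T(100,460),.15))
print("foot centre",onz(t,T(187,432),.012),onz(s,S(340,482),.012))
print("collar", onz(s,S(380,210),.156),onz(t,T(118,380),.156))
print("bristle top scene",onz(s,S(350,333),.095))
print("rim",tri(s,JS(625,85),t,JT(201,444)),onz(s,JS(625,85),.09),onz(t,JT(201,444),.09))
for n,a in dict(bl=JT(90,38),br=JT(351,72),fr_o=JT(321,313),fr_i=JT(297,309),fl_o=JT(51,275),fl_i=JT(77,279)).items(): print("top",n,onz(t,a,.03))
for n,a in dict(fl_o=JS(750,295),fl_i=JS(773,295),fr_o=JS(490,268),fr_i=JS(508,268),br=JS(428,438),bl=JS(732,478)).items(): print("scn",n,onz(s,a,.03))
for n in["bowl","mug","flask","sponge","rib"]:
  print(n,onz(t,imaging.mark_of(t,n)[0]["location"],0))
print("smallbrush top",tri(s,S(98,230),t,T(408,378)),"yellow",tri(s,S(413,400),t,T(143,118)))
```

```text
handle top (array([0.56 , 0.281, 0.22 ]), np.float64(0.001883983079432828))
back R (array([0.609, 0.318, 0.148]), np.float64(0.00251529929171435)) [0.611 0.318 0.15 ] [0.608 0.316 0.15 ]
back L (array([0.62 , 0.28 , 0.152]), np.float64(0.002019546952035377)) [0.617 0.282 0.15 ] [0.62 0.28 0.15]
mouth [0.532 0.26  0.15 ] [0.534 0.254 0.15 ] [0.524 0.292 0.15 ]
foot centre [0.557 0.28  0.012] [0.565 0.281 0.012]
collar [0.557 0.284 0.156] [0.557 0.283 0.156]
bristle top scene [0.563 0.277 0.095]
rim (array([ 0.491, -0.052,  0.089]), np.float64(0.000841415678780462)) [ 0.492 -0.051  0.09 ] [ 0.491 -0.052  0.09 ]
top bl [0.733 0.001 0.03 ]
top br [ 0.709 -0.148  0.03 ]
top fr_o [ 0.57  -0.125  0.03 ]
top fr_i [ 0.573 -0.112  0.03 ]
top fl_o [0.596 0.026 0.03 ]
top fl_i [0.593 0.012 0.03 ]
scn fl_o [0.597 0.015 0.03 ]
scn fl_i [0.597 0.027 0.03 ]
scn fr_o [ 0.573 -0.123  0.03 ]
scn fr_i [ 0.573 -0.113  0.03 ]
scn br [ 0.703 -0.145  0.03 ]
scn bl [0.733 0.004 0.03 ]
bowl [ 0.444 -0.352  0.   ]
mug [ 0.654 -0.384  0.   ]
flask [0.714 0.126 0.   ]Traceback (most recent call last):
  File "<stdin>", line 19, in <module>
IndexError: list index out of range
```

```bash
R='{"dx":0.19,"dy":-0.18,"dz":0.045,"rz":0.039,"gripper":1}'
python3 -m crank '[{"dx":0.05,"dy":-0.05,"dz":0.045,"rz":0.03,"gripper":1},{"dx":0.1,"dy":-0.09,"dz":0.045,"rz":0.078,"gripper":1},{"dx":0.14,"dy":-0.13,"dz":0.045,"rz":0.078,"gripper":1},{"dx":0.19,"dy":-0.18,"dz":0.05,"rz":0.078,"gripper":1},{"dx":0.19,"dy":-0.18,"dz":0.05,"rz":0.078,"gripper":1}]'
python3 -m crank '[{"dx":0.05,"dy":-0.05,"dz":0.04,"gripper":1},{"dx":0.1,"dy":-0.09,"dz":0.04,"gripper":1},{"dx":0.14,"dy":-0.13,"dz":0.04,"gripper":1},{"dx":0.19,"dy":-0.18,"dz":0.04,"gripper":1},{"dx":0.19,"dy":-0.18,"dz":0.04,"gripper":1}]'
```

```text
invalid input at $[0]: expected keys dx, dy, dz, rx, ry, rz, gripper
invalid input at $[0]: expected keys dx, dy, dz, rx, ry, rz, gripper
```

```bash
python3 -m crank '[{"dx":0.05,"dy":-0.05,"dz":0.045,"rx":0,"ry":0,"rz":0.03,"gripper":1},{"dx":0.1,"dy":-0.09,"dz":0.045,"rx":0,"ry":0,"rz":0.078,"gripper":1},{"dx":0.14,"dy":-0.13,"dz":0.045,"rx":0,"ry":0,"rz":0.078,"gripper":1},{"dx":0.19,"dy":-0.18,"dz":0.05,"rx":0,"ry":0,"rz":0.078,"gripper":1},{"dx":0.19,"dy":-0.18,"dz":0.05,"rx":0,"ry":0,"rz":0.078,"gripper":1}]'
python3 -m crank '[{"dx":0.05,"dy":-0.05,"dz":0.04,"rx":0,"ry":0,"rz":0,"gripper":1},{"dx":0.1,"dy":-0.09,"dz":0.04,"rx":0,"ry":0,"rz":0,"gripper":1},{"dx":0.14,"dy":-0.13,"dz":0.04,"rx":0,"ry":0,"rz":0,"gripper":1},{"dx":0.19,"dy":-0.18,"dz":0.04,"rx":0,"ry":0,"rz":0,"gripper":1},{"dx":0.19,"dy":-0.18,"dz":0.04,"rx":0,"ry":0,"rz":0,"gripper":1}]'
```

```text
clock: 3.05
ee_pos: [0.407, 0.4251, 0.2714]
tcp_rot: [0.086, 0.996, -0.0, 0.001]
contact_force: [1.3, 0.5, 1.0]
finger_gap: 0.0914
grip_force: 0.0
clock: 3.55
ee_pos: [0.5593, 0.2804, 0.3028]
tcp_rot: [0.087, 0.996, -0.0, 0.0]
contact_force: [0.7, 0.9, -0.1]
finger_gap: 0.0914
grip_force: 0.0
```

```bash
python3 -m crank '[{"dx":0,"dy":0.001,"dz":-0.05,"rx":0,"ry":0,"rz":0,"gripper":1},{"dx":0,"dy":0.001,"dz":-0.1,"rx":0,"ry":0,"rz":0,"gripper":1},{"dx":0,"dy":0.001,"dz":-0.14,"rx":0,"ry":0,"rz":0,"gripper":1},{"dx":0,"dy":0.001,"dz":-0.14,"rx":0,"ry":0,"rz":0,"gripper":1},{"dx":0,"dy":0.001,"dz":-0.14,"rx":0,"ry":0,"rz":0,"gripper":-1}]'
for i in 1 2; do python3 -m crank '[{"dx":0,"dy":0,"dz":0,"rx":0,"ry":0,"rz":0,"gripper":-1},{"dx":0,"dy":0,"dz":0,"rx":0,"ry":0,"rz":0,"gripper":-1},{"dx":0,"dy":0,"dz":0,"rx":0,"ry":0,"rz":0,"gripper":-1},{"dx":0,"dy":0,"dz":0,"rx":0,"ry":0,"rz":0,"gripper":-1}]'; done
```

```text
clock: 4.05
ee_pos: [0.5565, 0.2849, 0.1916]
tcp_rot: [0.085, 0.996, -0.0, -0.0]
contact_force: [0.1, 0.4, 1.0]
finger_gap: 0.0858
grip_force: 0.0
clock: 4.45
ee_pos: [0.5567, 0.2847, 0.1917]
tcp_rot: [0.085, 0.996, 0.0, 0.001]
contact_force: [-0.1, 0.2, -0.5]
finger_gap: 0.0541
grip_force: 0.0
clock: 4.85
ee_pos: [0.5564, 0.2845, 0.1909]
tcp_rot: [0.085, 0.996, -0.0, -0.0]
contact_force: [-0.4, 1.6, -1.2]
finger_gap: 0.0221
grip_force: 30.3
```

```bash
python3 -m crank '[{"dx":0,"dy":0,"dz":0.012,"rx":0,"ry":0,"rz":0,"gripper":-1},{"dx":0,"dy":0,"dz":0.025,"rx":0,"ry":0,"rz":0,"gripper":-1},{"dx":0,"dy":0,"dz":0.025,"rx":0,"ry":0,"rz":0,"gripper":-1},{"dx":-0.02,"dy":-0.006,"dz":0.025,"rx":0,"ry":0,"rz":0,"gripper":-1},{"dx":-0.04,"dy":-0.0115,"dz":0.025,"rx":0,"ry":0,"rz":0,"gripper":-1}]'
python3 -m crank '[{"dx":-0.03,"dy":-0.009,"dz":0,"rx":0,"ry":0,"rz":0,"gripper":-1},{"dx":-0.06,"dy":-0.018,"dz":0,"rx":0,"ry":0,"rz":0,"gripper":-1},{"dx":-0.08,"dy":-0.023,"dz":0,"rx":0,"ry":0,"rz":0,"gripper":-1},{"dx":-0.08,"dy":-0.023,"dz":0.05,"rx":0,"ry":0,"rz":0,"gripper":-1},{"dx":-0.08,"dy":-0.023,"dz":0.1,"rx":0,"ry":0,"rz":0,"gripper":-1}]'
python3 - <<'E'
from h import *
s=imaging.camera("scene");t=imaging.camera("top")
a=cv2.resize(s["color"][120:270,300:450],None,fx=4,fy=4,interpolation=cv2.INTER_CUBIC);cv2.imwrite("pics/s2.png",a)
print(readout.read_state()["ee_pos"])
for n in["brush","brush_collar","brush_grip"]:
  for p in(s,t):print(n,[(np.round(r["location"]).tolist(),round(r["score"],2)) for r in imaging.mark_of(p,n)][:4])
E
```

```text
clock: 5.35
ee_pos: [0.5243, 0.2752, 0.2111]
tcp_rot: [0.085, 0.996, 0.0, 0.0]
contact_force: [-0.4, 0.4, -0.9]
finger_gap: 0.0221
grip_force: 30.0
clock: 5.85
ee_pos: [0.4593, 0.2566, 0.2916]
tcp_rot: [0.085, 0.996, -0.0, -0.001]
contact_force: [1.6, 0.7, -0.9]
finger_gap: 0.0223
grip_force: 30.0
[0.46244883 0.25785563 0.29604519]
brush [([375.0, 189.0], 0.9), ([393.0, 277.0], 0.87), ([342.0, 242.0], 0.85)]
brush [([182.0, 159.0], 0.73), ([221.0, 203.0], 0.43)]
brush_collar [([344.0, 222.0], 0.87), ([394.0, 245.0], 0.64), ([379.0, 147.0], 0.61)]
brush_collar [([219.0, 196.0], 0.5), ([174.0, 152.0], 0.47)]
brush_grip [([398.0, 239.0], 0.71), ([345.0, 213.0], 0.69), ([385.0, 131.0], 0.6)]
brush_grip [([173.0, 150.0], 0.8), ([214.0, 196.0], 0.56)]
```

View pics/s2.png

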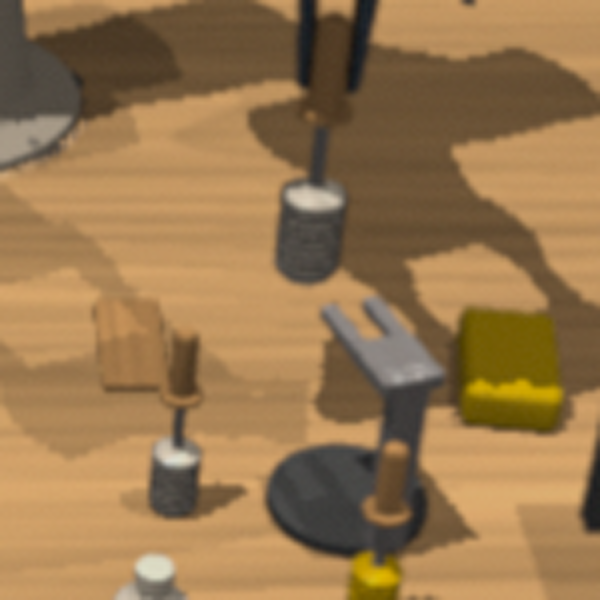

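The brush is held clear of the stand, hanging plumb, with its head at crop (312,235). The empty fork opens towards the robot. Next I check its tilt and the fork's slot numerically.

Run:
```python
from h import *
np.set_printoptions(precision=3,suppress=True)
s=imaging.camera("scene");t=imaging.camera("top")
S=lambda u,v:((u+.5)/4-.5+300,(v+.5)/4-.5+120)
x,y,z=readout.read_state()["ee_pos"];print(x,y,z)
for h in(.131,.07,0.):
  q=proj(s,[x,y,z-.166+h]);print(h,(q-[300,120]+.5)*4-.5)
print("head top",onz(s,S(316,194),z-.096),"collar",onz(s,S(327,107),z-.035))
print("prong tips",onz(s,S(330,309),.15),onz(s,S(374,301),.15),"slot end",onz(s,S(378,343),.15),"back",onz(s,S(383,388),.15),onz(s,S(442,376),.15))
cv2.imwrite("pics/t2.png",cv2.resize(t["color"][150:230,150:230],None,fx=7,fy=7,interpolation=cv2.INTER_CUBIC))
```

```text
0.46014945716286854 0.2568094851178342 0.29002905942912083
0.131 [323.2   108.588]
0.07 [314.009 188.757]
0.0 [303.874 276.119]
head top [0.467 0.257 0.194] collar [0.458 0.26  0.255]
prong tips [0.536 0.26  0.15 ] [0.528 0.29  0.15 ] slot end [0.574 0.284 0.15 ] back [0.621 0.279 0.15 ] [0.609 0.318 0.15 ]
```

View pics/t2.png

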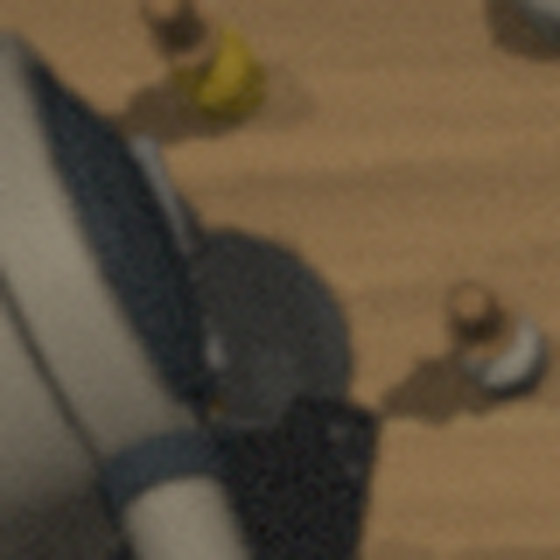

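The arm hides the stand in that top view, but the scene view agrees with a plumb brush and a slot at (0.56,0.28). Going over the jar.

```bash
python3 -m crank '[{"dx":0.005,"dy":-0.05,"dz":0.01,"rx":0,"ry":0,"rz":0,"gripper":-1},{"dx":0.01,"dy":-0.1,"dz":0.02,"rx":0,"ry":0,"rz":0,"gripper":-1},{"dx":0.015,"dy":-0.15,"dz":0.02,"rx":0,"ry":0,"rz":0,"gripper":-1},{"dx":0.02,"dy":-0.2,"dz":0.02,"rx":0,"ry":0,"rz":0,"gripper":-1},{"dx":0.02,"dy":-0.2,"dz":0.02,"rx":0,"ry":0,"rz":0,"gripper":-1}]'
python3 -m crank '[{"dx":0.005,"dy":-0.05,"dz":0,"rx":0,"ry":0,"rz":0,"gripper":-1},{"dx":0.01,"dy":-0.1,"dz":0,"rx":0,"ry":0,"rz":0,"gripper":-1},{"dx":0.019,"dy":-0.15,"dz":0,"rx":0,"ry":0,"rz":0,"gripper":-1},{"dx":0.019,"dy":-0.186,"dz":0,"rx":0,"ry":0,"rz":0,"gripper":-1},{"dx":0.019,"dy":-0.186,"dz":0,"rx":0,"ry":0,"rz":0,"gripper":-1}]'
python3 -m crank '[{"dx":0,"dy":0,"dz":0,"rx":0,"ry":0,"rz":0,"gripper":-1},{"dx":0,"dy":0,"dz":0,"rx":0,"ry":0,"rz":0,"gripper":-1}]'
```

```text
clock: 6.85
ee_pos: [0.4767, 0.0932, 0.3066]
tcp_rot: [0.087, 0.996, -0.001, -0.0]
contact_force: [-0.5, 0.2, -1.7]
finger_gap: 0.0223
grip_force: 30.0
clock: 7.35
ee_pos: [0.4918, -0.0544, 0.3064]
tcp_rot: [0.087, 0.996, -0.0, -0.0]
contact_force: [-0.1, 0.5, -0.9]
finger_gap: 0.0226
grip_force: 30.0
clock: 7.55
ee_pos: [0.4915, -0.0509, 0.3067]
tcp_rot: [0.085, 0.996, 0.0, -0.0]
contact_force: [-0.2, 0.1, -1.0]
finger_gap: 0.022
grip_force: 30.0
```

```bash
python3 -m crank '[{"dx":0,"dy":0,"dz":-0.04,"rx":0,"ry":0,"rz":0,"gripper":-1},{"dx":0,"dy":0,"dz":-0.08,"rx":0,"ry":0,"rz":0,"gripper":-1},{"dx":0,"dy":0,"dz":-0.12,"rx":0,"ry":0,"rz":0,"gripper":-1},{"dx":0,"dy":0,"dz":-0.15,"rx":0,"ry":0,"rz":0,"gripper":-1},{"dx":0,"dy":0,"dz":-0.16,"rx":0,"ry":0,"rz":0,"gripper":-1}]'
python3 -m crank '[{"dx":0,"dy":0,"dz":-0.003,"rx":0,"ry":0,"rz":0,"gripper":-1},{"dx":0,"dy":0,"dz":-0.005,"rx":0,"ry":0,"rz":0,"gripper":-1},{"dx":0,"dy":0,"dz":-0.006,"rx":0,"ry":0,"rz":0,"gripper":-1},{"dx":0,"dy":0,"dz":-0.006,"rx":0,"ry":0,"rz":0,"gripper":-1}]'
```

```text
clock: 8.05
ee_pos: [0.4905, -0.0505, 0.1769]
tcp_rot: [0.085, 0.996, 0.0, -0.002]
contact_force: [0.0, -0.2, -0.3]
finger_gap: 0.022
grip_force: 30.0
clock: 8.45
ee_pos: [0.4921, -0.0519, 0.1749]
tcp_rot: [0.085, 0.996, -0.0, 0.001]
contact_force: [1.1, -0.2, -0.6]
finger_gap: 0.0222
grip_force: 30.0
```

```bash
for i in 1 2 3; do python3 -m crank '[{"dx":0,"dy":0,"dz":-0.0012,"rx":0,"ry":0,"rz":0,"gripper":-1},{"dx":0,"dy":0,"dz":-0.0012,"rx":0,"ry":0,"rz":0,"gripper":-1}]' | egrep 'pos|force'; done
```

```text
ee_pos: [0.4917, -0.0519, 0.1734]
contact_force: [-0.1, 0.1, -1.2]
grip_force: 30.0
ee_pos: [0.4916, -0.0519, 0.1721]
contact_force: [-0.4, 0.3, -0.1]
grip_force: 30.0
ee_pos: [0.4921, -0.052, 0.1717]
contact_force: [-1.0, 0.3, 8.7]
grip_force: 30.0
```

```bash
for i in 1 2; do
python3 -m crank '[{"dx":0,"dy":0,"dz":0.03,"rx":0,"ry":0,"rz":0,"gripper":-1},{"dx":0,"dy":0,"dz":0.06,"rx":0,"ry":0,"rz":0,"gripper":-1},{"dx":0,"dy":0,"dz":0.08,"rx":0,"ry":0,"rz":0,"gripper":-1},{"dx":0,"dy":0,"dz":0.08,"rx":0,"ry":0,"rz":0,"gripper":-1},{"dx":0,"dy":0,"dz":0.08,"rx":0,"ry":0,"rz":0,"gripper":-1}]' | egrep 'pos|con'
python3 -m crank '[{"dx":0,"dy":0,"dz":-0.03,"rx":0,"ry":0,"rz":0,"gripper":-1},{"dx":0,"dy":0,"dz":-0.06,"rx":0,"ry":0,"rz":0,"gripper":-1},{"dx":0,"dy":0,"dz":-0.075,"rx":0,"ry":0,"rz":0,"gripper":-1},{"dx":0,"dy":0,"dz":-0.08,"rx":0,"ry":0,"rz":0,"gripper":-1},{"dx":0,"dy":0,"dz":-0.0804,"rx":0,"ry":0,"rz":0,"gripper":-1}]' | egrep 'pos|con'
python3 -m crank '[{"dx":0,"dy":0,"dz":0,"rx":0,"ry":0,"rz":0,"gripper":-1},{"dx":0,"dy":0,"dz":0,"rx":0,"ry":0,"rz":0,"gripper":-1}]' | egrep 'pos|con'
done
```

```text
ee_pos: [0.4915, -0.0519, 0.2349]
contact_force: [0.3, -0.4, -0.4]
ee_pos: [0.4916, -0.0519, 0.1702]
contact_force: [-1.9, -0.3, 10.5]
ee_pos: [0.4914, -0.0519, 0.1702]
contact_force: [-0.6, -1.2, 4.6]
ee_pos: [0.4912, -0.0518, 0.2339]
contact_force: [-1.1, 0.3, -0.9]
ee_pos: [0.4913, -0.0518, 0.1696]
contact_force: [-1.1, -0.3, 7.6]
ee_pos: [0.4911, -0.0517, 0.1697]
contact_force: [0.9, 0.1, -1.1]
```

```bash
python3 -m crank '[{"dx":0,"dy":0,"dz":0.04,"rx":0,"ry":0,"rz":0,"gripper":-1},{"dx":0,"dy":0,"dz":0.09,"rx":0,"ry":0,"rz":0,"gripper":-1},{"dx":0,"dy":0,"dz":0.14,"rx":0,"ry":0,"rz":0,"gripper":-1},{"dx":0,"dy":0,"dz":0.16,"rx":0,"ry":0,"rz":0,"gripper":-1},{"dx":0,"dy":0,"dz":0.16,"rx":0,"ry":0,"rz":0,"gripper":-1}]' | egrep 'pos|con'
python3 -m crank '[{"dx":-0.005,"dy":0.05,"dz":0,"rx":0,"ry":0,"rz":0,"gripper":-1},{"dx":-0.01,"dy":0.1,"dz":0,"rx":0,"ry":0,"rz":0,"gripper":-1},{"dx":-0.015,"dy":0.15,"dz":0,"rx":0,"ry":0,"rz":0,"gripper":-1},{"dx":-0.02,"dy":0.2,"dz":0,"rx":0,"ry":0,"rz":0,"gripper":-1},{"dx":-0.02,"dy":0.2,"dz":0,"rx":0,"ry":0,"rz":0,"gripper":-1}]' | egrep 'pos|con'
python3 -m crank '[{"dx":-0.005,"dy":0.05,"dz":0,"rx":0,"ry":0,"rz":0,"gripper":-1},{"dx":-0.01,"dy":0.1,"dz":0,"rx":0,"ry":0,"rz":0,"gripper":-1},{"dx":-0.0185,"dy":0.15,"dz":-0.01,"rx":0,"ry":0,"rz":0,"gripper":-1},{"dx":-0.0185,"dy":0.186,"dz":-0.05,"rx":0,"ry":0,"rz":0,"gripper":-1},{"dx":-0.0185,"dy":0.186,"dz":-0.1,"rx":0,"ry":0,"rz":0,"gripper":-1}]' | egrep 'pos|con'
python3 -m crank '[{"dx":0,"dy":0,"dz":0,"rx":0,"ry":0,"rz":0,"gripper":-1},{"dx":0,"dy":0,"dz":0,"rx":0,"ry":0,"rz":0,"gripper":-1}]'
```

```text
ee_pos: [0.4925, -0.0521, 0.3003]
contact_force: [1.0, -0.0, -1.7]
ee_pos: [0.4742, 0.1118, 0.2968]
contact_force: [0.1, -1.3, -0.7]
ee_pos: [0.4609, 0.2598, 0.2172]
contact_force: [1.6, -0.1, -1.3]
clock: 13.15
ee_pos: [0.4604, 0.2563, 0.2181]
tcp_rot: [0.085, 0.996, -0.001, -0.001]
contact_force: [0.6, -0.4, 0.2]
finger_gap: 0.0224
grip_force: 30.0
```

```bash
python3 -m crank '[{"dx":0,"dy":0,"dz":-0.015,"rx":0,"ry":0,"rz":0,"gripper":-1},{"dx":0.02,"dy":0.006,"dz":-0.015,"rx":0,"ry":0,"rz":0,"gripper":-1},{"dx":0.04,"dy":0.012,"dz":-0.015,"rx":0,"ry":0,"rz":0,"gripper":-1},{"dx":0.06,"dy":0.018,"dz":-0.015,"rx":0,"ry":0,"rz":0,"gripper":-1},{"dx":0.08,"dy":0.0235,"dz":-0.015,"rx":0,"ry":0,"rz":0,"gripper":-1}]' | egrep 'pos|con'
python3 -m crank '[{"dx":0.02,"dy":0.006,"dz":0,"rx":0,"ry":0,"rz":0,"gripper":-1},{"dx":0.04,"dy":0.0118,"dz":0,"rx":0,"ry":0,"rz":0,"gripper":-1},{"dx":0.04,"dy":0.0118,"dz":0,"rx":0,"ry":0,"rz":0,"gripper":-1},{"dx":0.04,"dy":0.0118,"dz":0,"rx":0,"ry":0,"rz":0,"gripper":-1}]' | egrep 'pos|con'
python3 - <<'E'
from h import *
s=imaging.camera("scene")
cv2.imwrite("pics/s3.png",cv2.resize(s["color"][155:265,340:450],None,fx=5,fy=5,interpolation=cv2.INTER_CUBIC))
E
```

```text
ee_pos: [0.5262, 0.2755, 0.2076]
contact_force: [0.5, 0.5, -1.8]
ee_pos: [0.5571, 0.2847, 0.207]
contact_force: [-0.5, -0.6, -0.5]
```

View pics/s3.png

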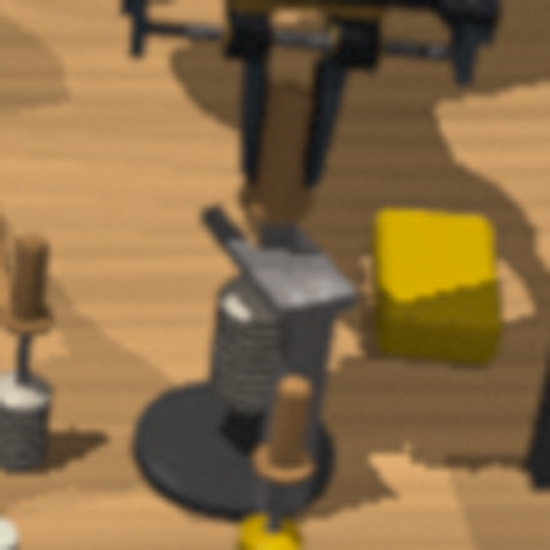

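The stem is in the slot with the collar just above the prongs, at crop (278,205). Lowering and releasing.

```bash
python3 -m crank '[{"dx":0,"dy":0,"dz":-0.008,"rx":0,"ry":0,"rz":0,"gripper":-1},{"dx":0,"dy":0,"dz":-0.016,"rx":0,"ry":0,"rz":0,"gripper":-1},{"dx":0,"dy":0,"dz":-0.02,"rx":0,"ry":0,"rz":0,"gripper":-1},{"dx":0,"dy":0,"dz":-0.0215,"rx":0,"ry":0,"rz":0,"gripper":-1},{"dx":0,"dy":0,"dz":-0.0215,"rx":0,"ry":0,"rz":0,"gripper":-1}]' | egrep 'pos|con'
python3 -m crank '[{"dx":0,"dy":0,"dz":-0.001,"rx":0,"ry":0,"rz":0,"gripper":-1},{"dx":0,"dy":0,"dz":-0.001,"rx":0,"ry":0,"rz":0,"gripper":-1}]' | egrep 'pos|con'
```

```text
ee_pos: [0.5567, 0.2852, 0.1892]
contact_force: [0.0, -0.9, -1.5]
ee_pos: [0.557, 0.2853, 0.1888]
contact_force: [-0.9, 0.5, -0.9]
```

```bash
python3 -m crank '[{"dx":0,"dy":0,"dz":-0.001,"rx":0,"ry":0,"rz":0,"gripper":-1},{"dx":0,"dy":0,"dz":-0.001,"rx":0,"ry":0,"rz":0,"gripper":-1}]' | egrep 'pos|con'
for i in 1 2; do python3 -m crank '[{"dx":0,"dy":0,"dz":0,"rx":0,"ry":0,"rz":0,"gripper":1},{"dx":0,"dy":0,"dz":0,"rx":0,"ry":0,"rz":0,"gripper":1},{"dx":0,"dy":0,"dz":0,"rx":0,"ry":0,"rz":0,"gripper":1},{"dx":0,"dy":0,"dz":0,"rx":0,"ry":0,"rz":0,"gripper":1}]'|egrep 'pos|con|gap'; done
python3 -m crank '[{"dx":0,"dy":0,"dz":0.03,"rx":0,"ry":0,"rz":0,"gripper":1},{"dx":0,"dy":0,"dz":0.08,"rx":0,"ry":0,"rz":0,"gripper":1},{"dx":0,"dy":0,"dz":0.11,"rx":0,"ry":0,"rz":0,"gripper":1},{"dx":-0.01,"dy":-0.05,"dz":0.11,"rx":0,"ry":0,"rz":0,"gripper":1},{"dx":-0.02,"dy":-0.1,"dz":0.11,"rx":0,"ry":0,"rz":0,"gripper":1}]'
python3 -m crank '[{"dx":-0.01,"dy":-0.05,"dz":0,"rx":0,"ry":0,"rz":0,"gripper":1},{"dx":-0.02,"dy":-0.1,"dz":0,"rx":0,"ry":0,"rz":0,"gripper":1},{"dx":-0.03,"dy":-0.15,"dz":0,"rx":0,"ry":0,"rz":0,"gripper":1},{"dx":-0.04,"dy":-0.2,"dz":0,"rx":0,"ry":0,"rz":0,"gripper":1},{"dx":-0.04,"dy":-0.2,"dz":0,"rx":0,"ry":0,"rz":0,"gripper":1}]'
python3 - <<'E'
from h import *
s=imaging.camera("scene");t=imaging.camera("top");print(readout.read_state()["ee_pos"])
a=cv2.resize(s["color"][165:265,330:430],None,fx=4,fy=4,interpolation=cv2.INTER_CUBIC)
b=cv2.resize(s["color"][180:280,213:313],None,fx=4,fy=4,interpolation=cv2.INTER_CUBIC)
cv2.imwrite("pics/s4.png",np.hstack([a,b]))
for n in["jar","stand_seat","brush_collar"]:
  for p in(s,t):print(n,[(np.round(r["location"]).tolist(),round(r["score"],2)) for r in imaging.mark_of(p,n)][:4])
E
```

```text
ee_pos: [0.557, 0.2853, 0.1886]
contact_force: [-4.3, -1.1, 9.3]
ee_pos: [0.5569, 0.2852, 0.1877]
contact_force: [-0.2, -0.3, 0.6]
finger_gap: 0.051
ee_pos: [0.5569, 0.2852, 0.1878]
contact_force: [-0.3, -0.8, 0.7]
finger_gap: 0.0833
clock: 16.3
ee_pos: [0.5409, 0.205, 0.2765]
tcp_rot: [0.084, 0.996, 0.0, 0.001]
contact_force: [0.3, -1.5, -0.8]
finger_gap: 0.0913
grip_force: 0.0
clock: 16.8
ee_pos: [0.5079, 0.0415, 0.276]
tcp_rot: [0.087, 0.996, -0.001, -0.0]
contact_force: [-1.6, 0.7, 0.7]
finger_gap: 0.0908
grip_force: 0.0
[0.50886678 0.0445832  0.27600267]
jar [([261.0, 230.0], 0.88)]
jar [([300.0, 221.0], 0.59), ([223.0, 265.0], 0.33)]
stand_seat [([336.0, 284.0], 0.66), ([390.0, 203.0], 0.61)]
stand_seat [([173.0, 194.0], 0.85)]
brush_collar [([342.0, 219.0], 0.78), ([398.0, 246.0], 0.66), ([393.0, 203.0], 0.57)]
brush_collar [([178.0, 153.0], 0.73), ([168.0, 191.0], 0.71), ([300.0, 219.0], 0.25)]
```

View pics/s4.png

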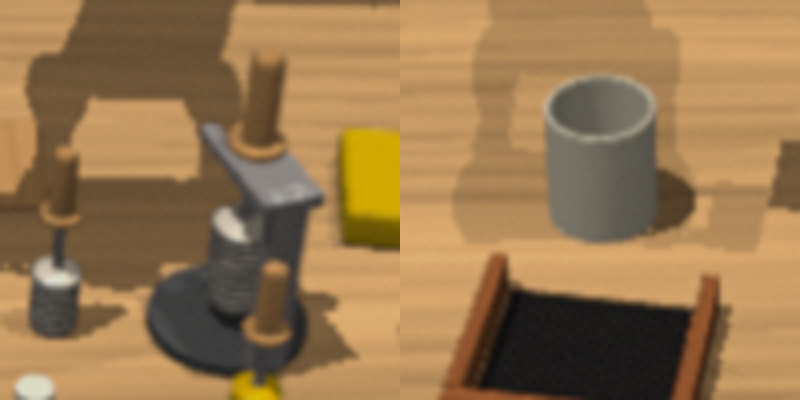

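The brush hangs by its collar, and the jar is unmoved with its rim at (263,207). Next I descend around the jar.

```bash
python3 -m crank '[{"dx":-0.011,"dy":-0.06,"dz":0,"rx":0,"ry":0,"rz":0,"gripper":1},{"dx":-0.022,"dy":-0.12,"dz":0,"rx":0,"ry":0,"rz":0,"gripper":1},{"dx":-0.022,"dy":-0.12,"dz":-0.05,"rx":0,"ry":0,"rz":0,"gripper":1},{"dx":-0.022,"dy":-0.12,"dz":-0.1,"rx":0,"ry":0,"rz":0,"gripper":1},{"dx":-0.022,"dy":-0.12,"dz":-0.15,"rx":0,"ry":0,"rz":0,"gripper":1}]'
python3 -m crank '[{"dx":0,"dy":0,"dz":0,"rx":0,"ry":0,"rz":0,"gripper":1},{"dx":0,"dy":0,"dz":0,"rx":0,"ry":0,"rz":0,"gripper":1}]'
```

```text
clock: 17.7
ee_pos: [0.4915, -0.0508, 0.1548]
tcp_rot: [0.085, 0.996, -0.0, 0.001]
contact_force: [0.5, 0.4, 0.0]
finger_gap: 0.0908
grip_force: 0.0
clock: 17.9
ee_pos: [0.4914, -0.0505, 0.1564]
tcp_rot: [0.085, 0.996, 0.0, -0.001]
contact_force: [0.4, 0.1, 0.5]
finger_gap: 0.0909
grip_force: 0.0
```

Down 96 mm to TCP z ≈ 0.060, then close.

```bash
python3 -m crank '[{"dx":0,"dy":-0.001,"dz":-0.04,"rx":0,"ry":0,"rz":0,"gripper":1},{"dx":0,"dy":-0.001,"dz":-0.08,"rx":0,"ry":0,"rz":0,"gripper":1},{"dx":0,"dy":-0.001,"dz":-0.11,"rx":0,"ry":0,"rz":0,"gripper":1},{"dx":0,"dy":-0.001,"dz":-0.12,"rx":0,"ry":0,"rz":0,"gripper":1},{"dx":0,"dy":-0.001,"dz":-0.12,"rx":0,"ry":0,"rz":0,"gripper":0.7}]'
python3 -m crank '[{"dx":0,"dy":0,"dz":0,"rx":0,"ry":0,"rz":0,"gripper":0.6},{"dx":0,"dy":0,"dz":0,"rx":0,"ry":0,"rz":0,"gripper":0.6},{"dx":0,"dy":0,"dz":0,"rx":0,"ry":0,"rz":0,"gripper":0.6},{"dx":0,"dy":0,"dz":0,"rx":0,"ry":0,"rz":0,"gripper":0.6}]'
```

```text
clock: 18.4
ee_pos: [0.4921, -0.0516, 0.0606]
tcp_rot: [0.085, 0.996, -0.0, 0.0]
contact_force: [0.5, -0.4, 0.3]
finger_gap: 0.0861
grip_force: 0.0
clock: 18.8
ee_pos: [0.4924, -0.0518, 0.0614]
tcp_rot: [0.085, 0.996, -0.0, 0.001]
contact_force: [0.3, 2.0, 11.5]
finger_gap: 0.0755
grip_force: 30.0
```

```bash
python3 -m crank '[{"dx":0.015,"dy":-0.001,"dz":0,"rx":0,"ry":0,"rz":0,"gripper":0.6},{"dx":0.03,"dy":-0.002,"dz":0,"rx":0,"ry":0,"rz":0,"gripper":0.6},{"dx":0.045,"dy":-0.002,"dz":0,"rx":0,"ry":0,"rz":0,"gripper":0.6},{"dx":0.06,"dy":-0.003,"dz":0,"rx":0,"ry":0,"rz":0,"gripper":0.6},{"dx":0.075,"dy":-0.004,"dz":0,"rx":0,"ry":0,"rz":0,"gripper":0.6}]'
python3 -m crank '[{"dx":0.015,"dy":-0.001,"dz":0,"rx":0,"ry":0,"rz":0,"gripper":0.6},{"dx":0.03,"dy":-0.002,"dz":0,"rx":0,"ry":0,"rz":0,"gripper":0.6},{"dx":0.04,"dy":-0.002,"dz":0,"rx":0,"ry":0,"rz":0,"gripper":0.6},{"dx":0.045,"dy":-0.003,"dz":0,"rx":0,"ry":0,"rz":0,"gripper":0.6},{"dx":0.045,"dy":-0.003,"dz":0,"rx":0,"ry":0,"rz":0,"gripper":0.6}]'
```

```text
clock: 19.3
ee_pos: [0.5511, -0.0547, 0.0613]
tcp_rot: [0.085, 0.996, -0.0, -0.0]
contact_force: [-6.7, 1.0, 12.8]
finger_gap: 0.0756
grip_force: 30.0
clock: 19.8
ee_pos: [0.588, -0.0572, 0.0613]
tcp_rot: [0.085, 0.996, -0.0, 0.001]
contact_force: [-1.0, 0.9, 4.3]
finger_gap: 0.0756
grip_force: 30.0
```

```bash
python3 -m crank '[{"dx":0.015,"dy":-0.001,"dz":-0.0005,"rx":0,"ry":0,"rz":0,"gripper":0.6},{"dx":0.03,"dy":-0.002,"dz":-0.0005,"rx":0,"ry":0,"rz":0,"gripper":0.6},{"dx":0.045,"dy":-0.003,"dz":-0.001,"rx":0,"ry":0,"rz":0,"gripper":0.6},{"dx":0.06,"dy":-0.004,"dz":-0.001,"rx":0,"ry":0,"rz":0,"gripper":0.6},{"dx":0.074,"dy":-0.004,"dz":-0.001,"rx":0,"ry":0,"rz":0,"gripper":0.6}]'
python3 -m crank '[{"dx":0,"dy":0,"dz":0,"rx":0,"ry":0,"rz":0,"gripper":0.6},{"dx":0,"dy":0,"dz":0,"rx":0,"ry":0,"rz":0,"gripper":0.6}]'
```

```text
clock: 20.3
ee_pos: [0.6466, -0.0605, 0.0611]
tcp_rot: [0.085, 0.996, -0.0, 0.0]
contact_force: [-8.7, 1.0, 17.0]
finger_gap: 0.0761
grip_force: 30.0
clock: 20.5
ee_pos: [0.6483, -0.0606, 0.061]
tcp_rot: [0.085, 0.996, -0.0, 0.002]
contact_force: [2.8, 0.5, 5.4]
finger_gap: 0.0754
grip_force: 30.0
```

```bash
python3 -m crank '[{"dx":0,"dy":0,"dz":0,"rx":0,"ry":0,"rz":0,"gripper":1},{"dx":0,"dy":0,"dz":0,"rx":0,"ry":0,"rz":0,"gripper":1},{"dx":0,"dy":0,"dz":0,"rx":0,"ry":0,"rz":0,"gripper":1},{"dx":0,"dy":0,"dz":0,"rx":0,"ry":0,"rz":0,"gripper":1}]'
python3 -m crank '[{"dx":0,"dy":0,"dz":0.02,"rx":0,"ry":0,"rz":0,"gripper":1},{"dx":0,"dy":0,"dz":0.06,"rx":0,"ry":0,"rz":0,"gripper":1},{"dx":0,"dy":0,"dz":0.12,"rx":0,"ry":0,"rz":0,"gripper":1},{"dx":0,"dy":0,"dz":0.18,"rx":0,"ry":0,"rz":0,"gripper":1},{"dx":0,"dy":0,"dz":0.24,"rx":0,"ry":0,"rz":0,"gripper":1}]'
python3 -m crank '[{"dx":-0.06,"dy":0,"dz":0,"rx":0,"ry":0,"rz":0,"gripper":1},{"dx":-0.12,"dy":0,"dz":0,"rx":0,"ry":0,"rz":0,"gripper":1},{"dx":-0.18,"dy":0,"dz":0,"rx":0,"ry":0,"rz":0,"gripper":1},{"dx":-0.24,"dy":0,"dz":0,"rx":0,"ry":0,"rz":0,"gripper":1},{"dx":-0.24,"dy":0,"dz":0,"rx":0,"ry":0,"rz":0,"gripper":1}]'
python3 - <<'E'
from h import *
s=imaging.camera("scene");t=imaging.camera("top")
a=cv2.resize(t["color"][130:240,150:350],None,fx=4,fy=4,interpolation=cv2.INTER_CUBIC)[:300]
b=cv2.resize(s["color"][170:295,220:420],None,fx=4,fy=4,interpolation=cv2.INTER_CUBIC)[:,:][200:500]
c=s["color"][170:320,220:420]
cv2.imwrite("pics/f.png",np.vstack([a,cv2.resize(s["color"][170:295,220:430],(504,300),interpolation=cv2.INTER_CUBIC).copy() if 0 else cv2.copyMakeBorder(cv2.resize(s["color"][170:295,220:430],(504,300)),0,0,0,296,0)]))
E
```

```text
clock: 20.9
ee_pos: [0.6463, -0.0604, 0.0591]
tcp_rot: [0.085, 0.996, 0.0, -0.0]
contact_force: [-0.7, 0.3, 0.0]
finger_gap: 0.091
grip_force: 0.0
clock: 21.4
ee_pos: [0.6459, -0.0603, 0.2529]
tcp_rot: [0.085, 0.996, 0.0, -0.0]
contact_force: [1.3, -0.4, 0.0]
finger_gap: 0.0913
grip_force: 0.0
clock: 21.9
ee_pos: [0.4481, -0.0595, 0.2506]
tcp_rot: [0.085, 0.996, 0.0, -0.002]
contact_force: [-0.6, -0.3, 0.7]
finger_gap: 0.0912
grip_force: 0.0
```

View pics/f.png

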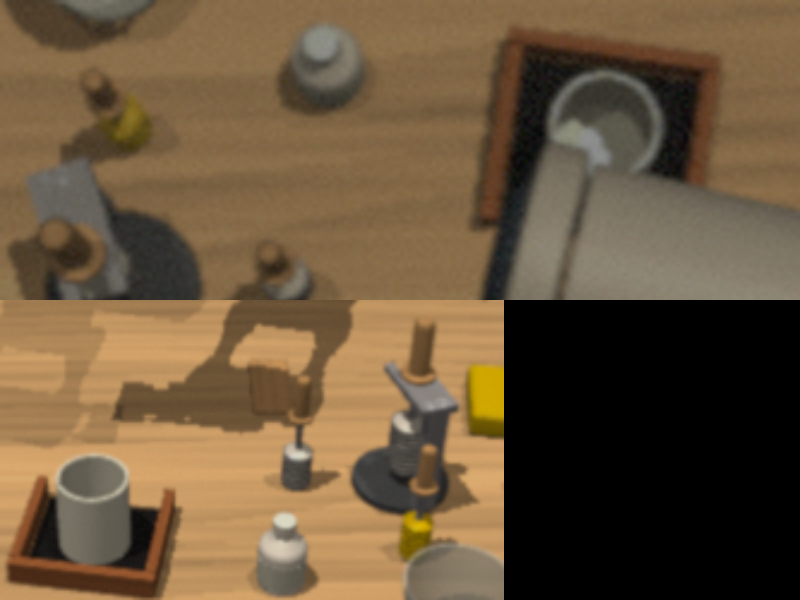

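The jar stands upright in the bay, centred at about (605,125) in the upper picture. The brush hangs in its fork at (70,250), and the bystanders that show are in place. Handing in.

```bash
python3 -c "
from plant import env; print(env.sign_off())"
```

```text
the job is handed in; nothing more can be done
None
```

The job is handed in at about 22 s of the 64 s: the jar was scrubbed three times to its bottom, the brush hangs by its collar in the fork, and the jar stands upright inside the drying bay; no verdict was returned.

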